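Stack the cups on the warmer and hold its boost dial at the third click

ROBOT

A 6-joint arm with a two-finger parallel gripper is mounted at the origin on a cart in front of the work surface, level with it; the furniture and walls round the work are solid. World frame = base frame: x ahead of the robot, y to its left, z up, the work surface at z = 0. Lengths are in m, angles in rad, forces in N, time in s.
With the tool pointing down it reaches from about 0.35 to 0.85 m from the base axis. Payload 8.1 kg.
Tool frame: the origin (TCP) lies between the finger pads; the fingertips stand 11 mm ahead of it and the grasp point (between the pads) lies 8 mm behind it; y points along the fingers, x is the direction in which the jaws open and shut, and the axes are right-handed (so a half turn about y gives the same grasp; the last joint's range is limited). The gripper opens to 93 mm and grips with 3 to 60 N. Pads are 15 mm wide; open, the fingers measure 128 mm over their backs; the gripper's body (75 mm by 188 mm) begins 65 mm behind the grasp point.
Start: joints at [1.037, 0.13, 1.488, -0, 1.523, -0.085], TCP at [0.26, 0.541, 0.23] pointing down, gripper open.
Joint ranges: [-2.96, 2.96], [-0.89, 2.26], [0.02, 2.5], [-1.34, 4.48], [0, 2.73], [-2.66, 2.66]. Speed limits (rad/s): [2.39, 2.39, 2.79, 3.14, 3.14, 3.14].

INTERFACE

Orientations are given as a rotation vector (axis times angle).
In Python, from plant import readout, optics, robot gives the robot as it stands.
- The arm moves only by the shell command python3 -m creep 'ROWS' [FORCE]. ROWS is JSON, a list that holds one entry, the list of rows, each a list of 7 numbers: the closure, from 0 (fully open) to 1 (shut), then the shift along the tool's x, y, z in cm, then the turn, a rotation vector about the tool's x, y, z in degrees. In form: [[[grip, x, y, z, wx, wy, wz], ...]]. A call has exactly 8 rows; each row shifts and turns the pose as measured when the row begins, along the tool's axes as they then stand; what a row does not reach is not made up. A row lasts 1/10 s, in which the tool goes at most 50 mm and 8.59 degrees, less where a joint would pass 70% of its speed; a pose out of reach is approached as far as the arm can. A call is refused whole if a number of a shift passes 5 or a number of a turn 8.59, either way. A call with a gripper value outside its range is refused whole. The fingers move at their own pace and stop on an object; FORCE is the grip in N (left out, the last holds). Time passes only in rows, so rows that do not move let the fingers close, or fill a call up. It gives the time, the measured TCP pose, the force and the opening at its end, in the units of the state.
- readout.read_state(): the state, without advancing time (a new reading comes with each control period).
- optics.read_camera(name): name is "scene" or "top"; returns a dict with "frame" (400x640x3 uint8, red, green, blue), "depth" (400x640 float32, m along the optical axis (not along the pixel's ray), 0 where there is no reading), "intrinsics" (3x3 intrinsics, pixels), "R" (3x3) and "t" (3): a world point X has camera coordinates R X + t. Camera axes: x right, y down, z forward; pixel columns grow to the right and rows downward; lengths in m; the calibration is good to about 2 mm. A picture is of the moment at which its call begins.
- robot.close_job(): hands the job in, once; it reports no verdict.
The state is a dict: "t": time; "q": joint angles; "dq": joint speeds; "joint_torque": joint torques, N m; "tool_pos": TCP position; "orientation": TCP orientation; "force": force on the tool from outside, world axes, zero at the start; "wrist_torque": the same for the moment, N m; "opening": finger opening in m.
Only numpy, scipy, OpenCV 4.12 (cv2) and the standard library are available. Lean on these libraries where they do the work, as an engineer would, in place of code of your own. Each camera call takes 0.05 s, during which the arm holds its last target. There are 200 camera calls.

TASK

Take the loose white stacking cup and nest it upright in its twin that stands on the round plate of the cup warmer, lowering it all the way in before you let go of it; the lower cup stays on the plate. Then turn the warmer's spring-return boost dial clockwise past the first two clicks to the third and last one (three pips), and finish while still holding it there, because it springs back when released. Leave the other things on the worktop where they are.

Things in the scene. Friction and masses are not known exactly. Their poses are not given: they have to be found in the camera images.
- cup_loose_mid (a point): centre (half-way up, on the axis) of the loose white ceramic stacking cup, on the worktop left or right of the warmer; z up through the mouth. Round, no handle, 70 mm tall, about 0.14 kg; its upper half (32 to 70 mm above its foot) is a collar 60 mm across, mouth 54 mm inside: grip it there. The narrower part below is 38 mm across at the foot, 46 mm under the collar
- cup_loose: the same loose cup; origin at the centre of its underside, z up. Nested, its narrower lower part goes into the other cup's mouth (4 mm play all round) and the collar's lower edge sits on the other's rim, so that it stands 38 mm higher than the other
- cup_low_mid (a point): centre (half-way up) of the twin cup, same shape and size, that stands loose on the warmer's plate, not always in its middle; z up
- cup_low: the same cup on the plate; origin at the centre of its underside, z up
- plate (a point): centre of the top face of the warmer's round dark steel plate, 92 mm across, 48 mm above the worktop. The warmer is a fixed slim grey box, 110 mm deep, 290 mm wide, 42 mm high, with the plate on its left half and the dial on its right; x axis from the warmer's front to its back, y to its left, z up
- dial_grip (a point): centre of the grip bar of the black boost dial, 166 mm right of the plate's centre: an upright bar 44 mm long, 14 mm wide, its top 13 mm above this point, on a round skirt 46 mm across whose top face is 14 mm below this point. The dial turns about the vertical through it. The point turns with it: x along the bar to its pointer end (white line), y across the bar, z up
- dial: the whole dial (skirt and bar); origin on its axis at the underside of the skirt, 22 mm below dial_grip, same axes
- dial_turn (a joint): dial angle in rad: 0 at home (pointer at the short bar mark), growing clockwise seen from above; clicks at 0.4 (one pip), 0.8 (two pips), 1.2 (three pips), stop at 1.3. A spring returns it from everywhere: 0.03 N m at home, 0.1 N m at the third click, plus a bump of about 0.03 N m before each click
- glass: the empty tulip-shaped tea glass, 58 mm across and 90 mm tall; a bystander. Origin at the centre of its underside
- salt: a glass shaker with a white cap, 42 mm across and 80 mm tall, on the front part of the worktop; a bystander. Origin at the centre of its underside
- pepper: a glass shaker like the other, 42 mm across and 80 mm tall, at the back of the worktop; a bystander. Origin at the centre of its underside
- spice: a spice jar with a black screw cap, 43 mm across and 96 mm tall, at the back of the worktop; a bystander. Origin at the centre of its underside
Things that resemble listed ones, but are neither listed nor needed, are in the scene too. What is shaped like the cup_low but purple is not meant.

How it is judged:
On the way, in this order (a step that is already met when the one before it is completed fails the run):
1. the loose cup is nested upright in the cup on the plate and let go (horizontal distance between cup_loose_mid and cup_low_mid below 0.006 m and z of cup_loose_mid in the frame of cup_low_mid between 0.034 and 0.042 m and angle between cup_loose_mid's own z axis and vertical below 0.1 rad and angle between cup_low_mid's own z axis and vertical below 0.08 rad and horizontal distance between cup_low_mid and plate below 0.03 m and z of cup_low_mid in the frame of plate between 0.031 and 0.04 m and contact force between the fingers and cup_loose below 0.1 N and contact force between the fingers and cup_low below 0.1 N and linear speed of cup_loose below 0.03 m/s), for 0.2 s.
2. the dial is held at the third click (value of joint dial_turn above 1.06 rad and contact force between the fingers and dial above 0.5 N), for 0.5 s.
At the end, for the whole second after the job is handed in: still holding: fingers touch the dial (over 0.5 N), dial beyond 1.06 rad; the cups stand untouched, axes within 6 mm, upper 34 to 42 mm above lower and within 0.1 rad of upright, lower flat on the plate (0.08 rad), within 30 mm of its centre (all of step 1 and all of step 2); the arm keeps its last pose, push and grip.
It fails at once if the cup is dropped: let go before it is seated in the lower cup (contact force between the fingers and cup_loose below 0.02 N and height (world z) of cup_loose above 0.101 m).
It fails at once if a bystander (glass) is pushed away or knocked over (distance of glass from where it was at the start of the episode above 0.03 m or angle between glass's own z axis and vertical above 0.5 rad).
It fails at once if a bystander (salt) is pushed away or knocked over (distance of salt from where it was at the start of the episode above 0.03 m or angle between salt's own z axis and vertical above 0.5 rad).
It fails at once if a bystander (pepper) is pushed away or knocked over (distance of pepper from where it was at the start of the episode above 0.03 m or angle between pepper's own z axis and vertical above 0.5 rad).
It fails at once if a bystander (spice) is pushed away or knocked over (distance of spice from where it was at the start of the episode above 0.03 m or angle between spice's own z axis and vertical above 0.5 rad).
It also fails if it takes over 48 s, if anything falls off the work surface, if the arm or the gripper's body presses on something with over 40 N, if the wrist force passes 120 N, or if a joint passes its speed limit or range.

## Working session

There is one attempt and no reset: what is moved stays moved. The work goes in short steps, Python scripts to look and compute and a shell command to move; the robot and the scene stay as the last step left them, time stands still between calls to the robot, and variables do not carry over. Pictures are saved under pics/ and viewed, about 8 in all and at most 12, crops included, and the job is handed in when it is done.

```bash
mkdir -p pics; ls
cat > h.py <<'E'
import numpy as np, cv2
from plant import readout, optics, robot
def cam(n,save=None):
    c=optics.read_camera(n)
    if save: cv2.imwrite(f'pics/{save}.png',cv2.cvtColor(c['frame'],cv2.COLOR_RGB2BGR))
    np.savez(f'{n}.npz',**{k:np.array(v) for k,v in c.items()})
    return c
def pts(c):
    v,u=np.mgrid[0:400,0:640]
    K=c['intrinsics'];z=c['depth']
    P=np.stack([(u-K[0,2])/K[0,0]*z,(v-K[1,2])/K[1,1]*z,z],-1)
    return (P-c['t'])@c['R']
def ray(c,u,v,h):
    d=c['R'].T@np.linalg.inv(c['intrinsics'])@[u,v,1]; o=-c['R'].T@c['t']
    return o+d*(h-o[2])/d[2]
E
python3 - <<'E'
from h import *
s=readout.read_state();print(s)
for n in('scene','top'):
    c=cam(n,n+'0');print(n,-c['R'].T@c['t'],c['R'][2])
E
```

```text
pics
{'t': 0.0, 'q': array([ 1.03657565e+00,  1.31171167e-01,  1.48926787e+00,  6.07426323e-06,
        1.52298666e+00, -8.53863159e-02]), 'dq': array([-2.04130933e-04, -1.02926883e-03,  1.29092399e-03, -1.80906129e-03,
        2.88639258e-04,  4.77995532e-05]), 'joint_torque': array([ 8.04909741e-04, -5.59826267e+01, -4.91782129e+01,  7.71603291e-02,
        3.47996922e-02, -2.06187765e-04]), 'tool_pos': array([0.26004237, 0.5401173 , 0.22858771]), 'orientation': array([-1.38957644, -0.87132562,  0.87400323]), 'force': array([-0.72853589,  0.01337692, -0.0975799 ]), 'wrist_torque': array([ 0.03468886, -0.04069484, -0.00236524]), 'opening': 0.09273993451712097}
scene [-0.02032899 -0.06893899  1.19821067] [ 0.49078705  0.02131731 -0.87101874]
top [ 0.42126608 -0.03053511  1.28758451] [ 0.16908285 -0.01040041 -0.98554697]
```

View pics/top0.png

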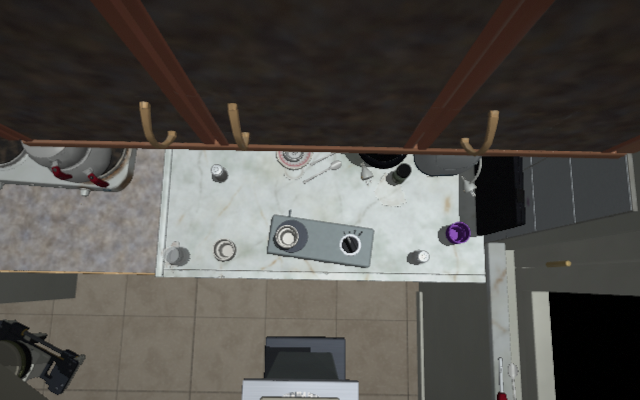

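View pics/scene0.png

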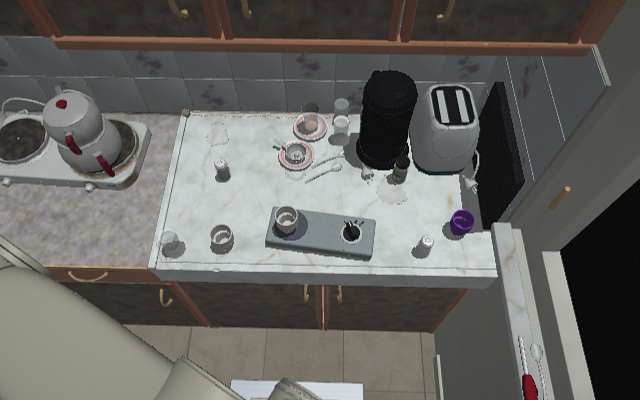

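Run:
```python
from h import *
from scipy.spatial.transform import Rotation as R
print(R.from_rotvec(readout.read_state()['orientation']).as_matrix().round(3))
```

```text
[[ 0.434 -0.001 -0.901]
 [ 0.901 -0.001  0.434]
 [-0.002 -1.     0.   ]]
```

Run:
```python
from h import *
for n in('top','scene'):
    c=dict(np.load(n+'.npz'));P=pts(c);X=P.reshape(-1,3)
    o=-c['R'].T@c['t']
    f=c['frame'].reshape(-1,3).astype(int)
    def near(uv,h,r,lo,hi,name):
        q=ray(c,*uv,h)
        m=(np.hypot(*(X[:,:2]-q[:2]).T)<r)&(X[:,2]>lo)&(X[:,2]<hi)
        Y=X[m]
        if len(Y)<4: print(n,name,q,len(Y));return
        (cx,cy),rad=cv2.minEnclosingCircle(Y[:,:2].astype(np.float32))
        print(n,name,'pix',q[:2].round(3),'circ',round(cx,4),round(cy,4),'r',round(rad,4),len(Y),'zmax',Y[:,2].max().round(4))
    t=n=='top'
    near((225,249) if t else (222,234),.07,.045,.060,.08,'loose')
    near((287,235) if t else (287,215),.118,.045,.108,.13,'low')
    near((350,244) if t else (351,232),.066,.04,.06,.075,'bar')
    near((177,255) if t else (170,242),.08,.05,.03,.1,'glass')
    near((420,257) if t else (427,242),.07,.04,.05,.1,'salt')
    # warmer corners: points z .038-.046
    q=ray(c,318,240,.042)
    m=(X[:,2]>.037)&(X[:,2]<.046)&(np.hypot(*(X[:,:2]-q[:2]).T)<.2)
    print('warmer',cv2.minAreaRect(X[m][:,:2].astype(np.float32)))
    # plate/dial crops
    u,v=(320,240) if t else (320,225)
    I=c['frame'][v-42:v+42,u-62:u+62]
    cv2.imwrite(f'pics/crop_{n}.png',cv2.resize(I,None,fx=6,fy=6,interpolation=cv2.INTER_CUBIC)[...,::-1])
```

```text
top loose pix [0.5  0.21] circ 0.5018 0.2146 r 0.03 107 zmax 0.0772
top low pix [0.537 0.04 ] circ 0.5352 0.0402 r 0.0298 106 zmax 0.1231
top bar pix [ 0.521 -0.13 ] circ 0.5173 -0.1294 r 0.0196 14 zmax 0.075
top glass pix [0.481 0.336] circ 0.4821 0.3502 r 0.0244 331 zmax 0.0983
top salt pix [ 0.488 -0.321] circ 0.4914 -0.3276 r 0.0181 157 zmax 0.0851
warmer ((0.532173216342926, -0.04982762038707733), (0.2893245220184326, 0.10997471213340759), 82.73197937011719)
scene loose pix [0.498 0.213] circ 0.4993 0.218 r 0.0306 127 zmax 0.0729
scene low pix [0.533 0.04 ] circ 0.5323 0.0442 r 0.0309 130 zmax 0.1222
scene bar pix [ 0.513 -0.127] circ 0.5197 -0.1286 r 0.0227 55 zmax 0.0749
scene glass pix [0.467 0.343] circ 0.48 0.3531 r 0.0246 394 zmax 0.0947
scene salt pix [ 0.488 -0.325] circ 0.4881 -0.3231 r 0.0185 175 zmax 0.0823
warmer ((0.5286728739738464, -0.046203553676605225), (0.2884337306022644, 0.1103961318731308), 82.77793884277344)
```

View pics/crop_top.png

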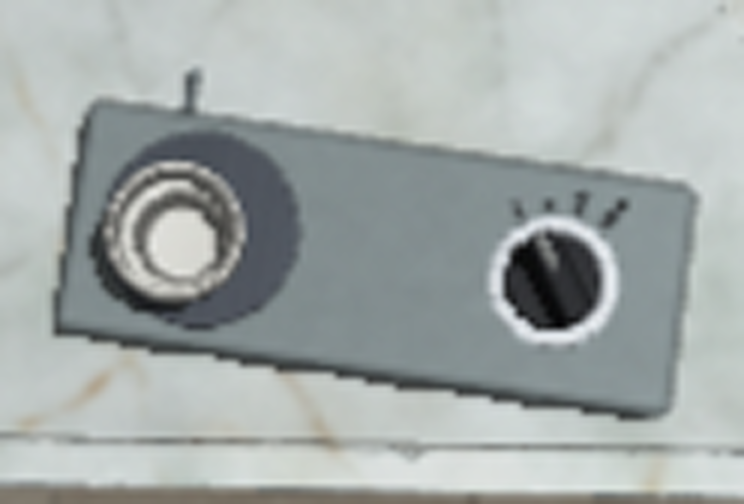

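```bash
cat >> h.py <<'E'
from scipy.spatial.transform import Rotation as Ro
def go(p,yaw=None):
    s=readout.read_state();M=Ro.from_rotvec(s['orientation']).as_matrix()
    print('t',s['t'],'pos',s['tool_pos'].round(4),'yaw',np.degrees(np.arctan2(M[1,0],M[0,0])).round(1),'ydown',M[:,1].round(3),'F',s['force'].round(1),'open',round(s['opening'],4))
    print('tool cm',(M.T@(np.array(p)-s['tool_pos'])*100).round(2))
    if yaw is not None: print('turn wy',(np.degrees(np.arctan2(M[1,0],M[0,0]))-yaw).round(1))
E
python3 -m creep '[[[0,-2.3,0,-4.4,0,0,0],[0,-2.3,0,-4.4,0,0,0],[0,-2.3,0,-4.4,0,0,0],[0,-2.3,0,-4.4,0,0,0],[0,-2.3,0,-4.4,0,0,0],[0,-2.3,0,-4.4,0,0,0],[0,-2.3,0,-4.4,0,0,0],[0,-2.3,0,-4.4,0,0,0]]]' 25
python3 -c "
from h import *
go([.5005,.2163,.1],64)"
```

```text
t: 0.9
tool_pos: [0.4961, 0.22, 0.2242]
orientation: [-1.385, -0.876, 0.888]
force: [0.9, 0.2, -0.9]
opening: 0.093
t 0.9 pos [0.4961 0.22   0.2242] yaw 65.0 ydown [-0.006 -0.004 -1.   ] F [ 0.9  0.2 -0.9] open 0.093
tool cm [-0.08 12.42 -0.6 ]
turn wy 1.0
```

```bash
python3 -m creep '[[[0,0,3,-0.2,0,0,0],[0,0,3,-0.2,0,0,0],[0,0,3,-0.2,0,0,0],[0,0,2,0,0,0,0],[0,0,1,0,0,0,0],[0,0,0,0,0,0,0],[0,0,0,0,0,0,0],[0,0,0,0,0,0,0]]]'
python3 -c "
from h import *
go([.5005,.2163,.049],64)"
```

```text
t: 1.7
tool_pos: [0.5054, 0.2088, 0.1006]
orientation: [-1.39, -0.867, 0.879]
force: [0.3, 0.2, 0.3]
opening: 0.0932
t 1.7 pos [0.5054 0.2088 0.1006] yaw 64.3 ydown [-0.005 -0.005 -1.   ] F [0.3 0.2 0.3] open 0.0932
tool cm [0.5  5.16 0.76]
turn wy 0.3
```

```bash
python3 -m creep '[[[0,0.5,0,0.8,0,0,0],[0,0,0,0,0,0,0],[0,0,1.5,0,0,0,0],[0,0,1.5,0,0,0,0],[0,0,1.2,0,0,0,0],[0,0,0.8,0,0,0,0],[0,0,0,0,0,0,0],[0,0,0,0,0,0,0]]]'
python3 -c "
from h import *
go([.5005,.2163,.049],64)"
```

```text
t: 2.5
tool_pos: [0.5007, 0.2182, 0.0481]
orientation: [-1.391, -0.871, 0.878]
force: [0.1, -0.2, 0.4]
opening: 0.0935
t 2.5 pos [0.5007 0.2182 0.0481] yaw 64.4 ydown [-0.002 -0.004 -1.   ] F [ 0.1 -0.2  0.4] open 0.0935
tool cm [-0.18 -0.09 -0.06]
turn wy 0.4
```

Close, then lift clear (nested cup needs foot above 0.118+; target foot ≈0.14).

```bash
python3 -m creep '[[[0.2,-0.2,-0.1,-0.1,0,0,0],[0.6,0,0,0,0,0,0],[0.6,0,0,0,0,0,0],[0.6,0,0,0,0,0,0],[0.6,0,0,0,0,0,0],[0.6,0,0,0,0,0,0],[0.6,0,0,0,0,0,0],[0.6,0,0,0,0,0,0]]]' 25
python3 -m creep '[[[0.6,0,0,0,0,0,0],[0.6,0,0,0,0,0,0],[0.6,0,-0.5,0,0,0,0],[0.6,0,-1,0,0,0,0],[0.6,0,-1,0,0,0,0],[0.6,0,-1,0,0,0,0],[0.6,0,0,0,0,0,0],[0.6,0,0,0,0,0,0]]]'
python3 -c "
from h import *
go([.5005,.2163,.19],64)"
```

```text
t: 3.3
tool_pos: [0.502, 0.2159, 0.0509]
orientation: [-1.391, -0.873, 0.875]
force: [-0.1, 0.5, -1.4]
opening: 0.06
t: 4.1
tool_pos: [0.5025, 0.2163, 0.0902]
orientation: [-1.392, -0.874, 0.874]
force: [0.5, 0.8, -1.2]
opening: 0.0602
t 4.1 pos [0.5025 0.2163 0.0902] yaw 64.4 ydown [ 0.002 -0.003 -1.   ] F [ 0.5  0.8 -1.2] open 0.0602
tool cm [-0.11 -9.98  0.15]
turn wy 0.4
```

```bash
python3 -m creep '[[[0.6,0,-1,0,0,0,0],[0.6,0,-2,0,0,0,0],[0.6,0,-3,0,0,0,0],[0.6,0,-3,0,0,0,0],[0.6,0,-2,0,0,0,0],[0.6,0,-0.5,0,0,0,0],[0.6,0,0,0,0,0,0],[0.6,0,0,0,0,0,0]]]'
python3 -c "
from h import *
go([.5355,.0422,.205],64)"
```

```text
t: 4.9
tool_pos: [0.5003, 0.216, 0.2088]
orientation: [-1.391, -0.87, 0.878]
force: [0.3, -0.5, -1.5]
opening: 0.0602
t 4.9 pos [0.5003 0.216  0.2088] yaw 64.4 ydown [-0.003 -0.004 -1.   ] F [ 0.3 -0.5 -1.5] open 0.0602
tool cm [-14.14   0.45 -10.69]
turn wy 0.4
```

```bash
python3 -m creep '[[[0.6,-1,0,-0.8,0,0,0],[0.6,-2.5,0,-1.9,0,0,0],[0.6,-3.5,0,-2.6,0,0,0],[0.6,-3.5,0,-2.6,0,0,0],[0.6,-2.4,0,-1.8,0,0,0],[0.6,-1,0,-0.8,0,0,0],[0.6,0,0,0,0,0,0],[0.6,0,0,0,0,0,0]]]'
python3 - <<'E'
from h import *
go([.5355,.0422,.205],64)
for n in('top','scene'):
    c=cam(n,n+'1')
    X=pts(c).reshape(-1,3)
    for nm,lo,hi in(('up',.19,.235),('low',.108,.125)):
        q=np.array([.534,.042])
        m=(np.hypot(*(X[:,:2]-q).T)<.06)&(X[:,2]>lo)&(X[:,2]<hi); print(n,nm,m.sum(),X[m].mean(0).round(4) if m.any() else '')
a=cv2.imread('pics/top1.png')[195:280,235:345];b=cv2.imread('pics/scene1.png')[150:260,235:345]
cv2.imwrite('pics/cmb1.png',cv2.resize(np.vstack([a,b]),None,fx=3,fy=3,interpolation=cv2.INTER_CUBIC))
E
```

```text
t: 5.7
tool_pos: [0.5304, 0.0353, 0.1983]
orientation: [-1.383, -0.858, 0.891]
force: [-0.1, 0.8, -1.8]
opening: 0.0607
t 5.7 pos [0.5304 0.0353 0.1983] yaw 64.5 ydown [-0.02  -0.007 -1.   ] F [-0.1  0.8 -1.8] open 0.0607
tool cm [ 0.83 -0.68 -0.15]
turn wy 0.5
top up 8 [0.5016 0.0415 0.2074]
top low 1 [0.5059 0.0449 0.1102]
scene up 30 [5.049e-01 2.000e-04 2.096e-01]
scene low 29 [0.5185 0.0215 0.1141]
```

View pics/cmb1.png

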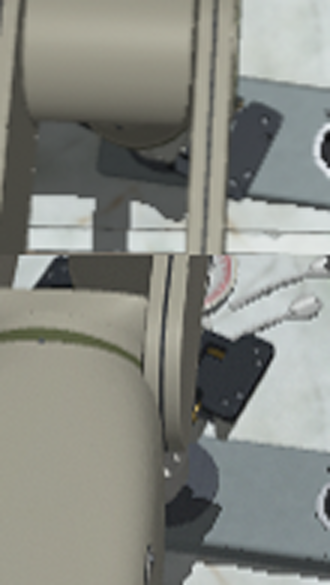

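```bash
cat >> h.py <<'E'
_g=go
def go(p,yaw=None):
    _g(p,yaw);M=Ro.from_rotvec(readout.read_state()['orientation']).as_matrix()
    print('level turn deg',np.degrees(M.T@np.cross(M[:,1],[0,0,-1])).round(2))
E
python3 -m creep '[[[0.6,0,0,0,0,0,0],[0.6,0.8,-0.3,-0.1,-0.8,0,-0.8],[0.6,0,0,0,0,0,0],[0.6,0,0,0,0,0,0],[0.6,0,0,0,0,0,0],[0.6,0,0,0,0,0,0],[0.6,0,0,0,0,0,0],[0.6,0,0,0,0,0,0]]]'
python3 -c "
from h import *
go([.5352,.0418,.18],64.4)"
```

```text
t: 6.6
tool_pos: [0.535, 0.0478, 0.2023]
orientation: [-1.385, -0.883, 0.879]
force: [0.9, 0.5, -1.3]
opening: 0.0601
t 6.6 pos [0.535  0.0478 0.2023] yaw 64.9 ydown [ 0.002  0.001 -1.   ] F [ 0.9  0.5 -1.3] open 0.0601
tool cm [-0.54  2.22 -0.27]
turn wy 0.5
level turn deg [0.07 0.   0.12]
```

```bash
python3 -m creep '[[[0.6,-0.5,0.5,-0.3,0,0,0],[0.6,0,0.5,0,0,0,0],[0.6,0,0.5,0,0,0,0],[0.6,0,0.3,0,0,0,0],[0.6,0,0,0,0,0,0],[0.6,0,0,0,0,0,0],[0.6,0,0,0,0,0,0],[0.6,0,0,0,0,0,0]]]'
python3 - <<'E'
from h import *
for i in range(3):
    go([.5352,.0418,.18],64.4); optics.read_camera('top')
E
```

```text
t: 7.4
tool_pos: [0.5352, 0.041, 0.1818]
orientation: [-1.385, -0.881, 0.879]
force: [0.6, 0.3, -1.5]
opening: 0.0602
t 7.4 pos [0.5352 0.041  0.1818] yaw 64.9 ydown [ 0.001  0.001 -1.   ] F [ 0.6  0.3 -1.5] open 0.0602
tool cm [0.07 0.18 0.04]
turn wy 0.5
level turn deg [-0.    0.    0.08]
t 7.45 pos [0.5353 0.041  0.1818] yaw 64.8 ydown [ 0.001  0.001 -1.   ] F [-1.1 -0.6  0.5] open 0.06
tool cm [0.07 0.18 0.04]
turn wy 0.4
level turn deg [0.01 0.   0.08]
t 7.5 pos [0.5353 0.041  0.1818] yaw 64.8 ydown [ 0.001  0.001 -1.   ] F [-0.4  0.  -1.5] open 0.0601
tool cm [0.07 0.18 0.04]
turn wy 0.4
level turn deg [ 0.01 -0.    0.08]
```

```bash
python3 -m creep '[[[0.6,0.07,0.5,0,0,0,0],[0.6,0,0.5,0,0,0,0],[0.6,0,0.5,0,0,0,0],[0.6,0,0.4,0,0,0,0],[0.6,0,0.4,0,0,0,0],[0.6,0,0.3,0,0,0,0],[0.6,0,0,0,0,0,0],[0.6,0,0,0,0,0,0]]]'
python3 - <<'E'
from h import *
go([.5352,.0418,.137],64.4)
E
```

```text
t: 8.35
tool_pos: [0.5352, 0.0418, 0.1528]
orientation: [-1.384, -0.88, 0.88]
force: [0.7, -0.2, -1.1]
opening: 0.0599
t 8.35 pos [0.5352 0.0418 0.1528] yaw 64.9 ydown [-0.     0.001 -1.   ] F [ 0.7 -0.2 -1.1] open 0.0599
tool cm [ 0.    1.58 -0.  ]
turn wy 0.5
level turn deg [-0.05  0.    0.06]
```

```bash
python3 -m creep '[[[0.6,0,0.4,0,0,0,0],[0.6,0,0.4,0,0,0,0],[0.6,0,0.3,0,0,0,0],[0.6,0,0.1,0,0,0,0],[0.6,0,0.1,0,0,0,0],[0.6,0,0,0,0,0,0],[0.6,0,0,0,0,0,0],[0.6,0,0,0,0,0,0]]]'
python3 - <<'E'
from h import *
go([.5352,.0418,.137],64.4)
E
```

```text
t: 9.15
tool_pos: [0.5356, 0.0417, 0.1392]
orientation: [-1.385, -0.881, 0.879]
force: [0.9, -0.5, -0.5]
opening: 0.0603
t 9.15 pos [0.5356 0.0417 0.1392] yaw 64.9 ydown [ 0.001  0.001 -1.   ] F [ 0.9 -0.5 -0.5] open 0.0603
tool cm [-0.01  0.22  0.04]
turn wy 0.5
level turn deg [ 0.   -0.    0.08]
```

```bash
python3 -m creep '[[[0.6,0,0.1,0,0,0,0],[0.6,0,0.1,0,0,0,0],[0.6,0,0,0,0,0,0],[0.6,0,0.1,0,0,0,0],[0.6,0,0,0,0,0,0],[0.6,0,0,0,0,0,0],[0.6,0,0,0,0,0,0],[0.6,0,0,0,0,0,0]]]'
python3 - <<'E'
from h import *
go([.5352,.0418,.137],64.4)
E
```

```text
t: 9.95
tool_pos: [0.5363, 0.0416, 0.137]
orientation: [-1.386, -0.882, 0.878]
force: [-0.5, 0.4, 0.2]
opening: 0.0601
t 9.95 pos [0.5363 0.0416 0.137 ] yaw 64.9 ydown [ 0.002  0.001 -1.   ] F [-0.5  0.4  0.2] open 0.0601
tool cm [-0.03  0.    0.11]
turn wy 0.5
level turn deg [0.1  0.   0.11]
```

```bash
python3 -m creep '[[[0.6,0,0.1,0,0,0,0],[0.6,0,0.1,0,0,0,0],[0.6,0,0.1,0,0,0,0],[0.6,0,0.1,0,0,0,0],[0.6,0,0.1,0,0,0,0],[0.6,0,0.1,0,0,0,0],[0.6,0,0.1,0,0,0,0],[0.6,0,0.1,0,0,0,0]]]'
python3 - <<'E'
from h import *
go([.5352,.0418,.137],64.4)
E
```

```text
t: 10.75
tool_pos: [0.5376, 0.0406, 0.1369]
orientation: [-1.39, -0.884, 0.877]
force: [-4.7, -0.9, 7.7]
opening: 0.0604
t 10.75 pos [0.5376 0.0406 0.1369] yaw 64.8 ydown [ 0.006 -0.001 -1.   ] F [-4.7 -0.9  7.7] open 0.0604
tool cm [ 0.01 -0.01  0.27]
turn wy 0.4
level turn deg [0.35 0.   0.08]
```

```bash
python3 -m creep '[[[0.6,0,0,0.2,0.3,0,0],[0.6,0,0,0,0,0,0],[0.3,0,0,0,0,0,0],[0.1,0,0,0,0,0,0],[0,0,0,0,0,0,0],[0,0,0,0,0,0,0],[0,0,0,0,0,0,0],[0,0,0,0,0,0,0]]]'
python3 - <<'E'
from h import *
go([.5352,.0418,.24],64.4)
E
```

```text
t: 11.55
tool_pos: [0.5359, 0.0416, 0.1367]
orientation: [-1.385, -0.882, 0.879]
force: [-0.2, -0.0, -0.2]
opening: 0.0928
t 11.55 pos [0.5359 0.0416 0.1367] yaw 64.9 ydown [ 0.002  0.001 -1.   ] F [-0.2 -0.  -0.2] open 0.0928
tool cm [  0.   -10.33   0.07]
turn wy 0.5
level turn deg [0.05 0.   0.1 ]
```

Lift slowly, then rise.

```bash
python3 -m creep '[[[0,0,-0.5,0,0,0,0],[0,0,-1,0,0,0,0],[0,0,-2,0,0,0,0],[0,0,-2.5,0,0,0,0],[0,0,-2.5,0,0,0,0],[0,0,-1.5,0,0,0,0],[0,0,-0.5,0,0,0,0],[0,0,0,0,0,0,0]]]'
python3 - <<'E'
from h import *
go([.518,-.129,.24],116)
E
```

```text
t: 12.35
tool_pos: [0.5359, 0.0415, 0.2505]
orientation: [-1.387, -0.883, 0.877]
force: [-0.7, 0.1, -0.3]
opening: 0.0931
t 12.35 pos [0.5359 0.0415 0.2505] yaw 64.9 ydown [ 0.004  0.001 -1.   ] F [-0.7  0.1 -0.3] open 0.0931
tool cm [-16.19   1.02  -5.62]
turn wy -51.1
level turn deg [ 0.17 -0.    0.15]
```

```bash
python3 -m creep '[[[0,-1.5,0,-0.5,0,0,0],[0,-3,0,-1,0,0,0],[0,-3.5,0,-1.2,0,0,0],[0,-3.5,0,-1.2,0,0,0],[0,-2.5,0,-0.9,0,0,0],[0,-1.2,0,-0.4,0,0,0],[0,0,0,0,0,0,0],[0,0,0,0,0,0,0]]]'
python3 - <<'E'
from h import *
P0=[dict(np.load(n+'.npz')) for n in()]
go([.518,-.129,.24],116)
for n in('top','scene'):
    c=cam(n,n+'2');X=pts(c).reshape(-1,3)
    for nm,lo,hi in(('up',.146,.166),('low',.05,.115)):
        m=(np.hypot(*(X[:,:2]-[.534,.042]).T)<.05)&(X[:,2]>lo)&(X[:,2]<hi); Y=X[m]
        if m.sum()>5: print(n,nm,m.sum(),cv2.minEnclosingCircle(Y[:,:2].astype(np.float32)),Y[:,2].max())
a=cv2.imread('pics/top2.png')[190:280,240:400];b=cv2.imread('pics/scene2.png')[170:280,240:400]
d=cv2.imread('pics/scene0.png')[215:250,330:375];e=cv2.imread('pics/top0.png')[228:263,330:375]
cv2.imwrite('pics/cmb2.png',np.hstack([cv2.resize(np.vstack([a,b]),(480,600),interpolation=cv2.INTER_CUBIC),cv2.resize(np.vstack([d,e]),(315,600),interpolation=cv2.INTER_CUBIC)]))
E
```

```text
t: 13.15
tool_pos: [0.5126, -0.1272, 0.2421]
orientation: [-1.378, -0.876, 0.884]
force: [0.6, 0.0, -0.7]
opening: 0.093
t 13.15 pos [ 0.5126 -0.1272  0.2421] yaw 64.9 ydown [-0.008  0.003 -1.   ] F [ 0.6  0.  -0.7] open 0.093
tool cm [ 0.07  0.2  -0.57]
turn wy -51.1
level turn deg [-0.48  0.   -0.01]
top up 96 ((0.5351164937019348, 0.04053574427962303), 0.02997625805437565) 0.16236039988812986
top low 283 ((0.5417946577072144, 0.0327545627951622), 0.044685181230306625) 0.11470921806542053
```

View pics/cmb2.png

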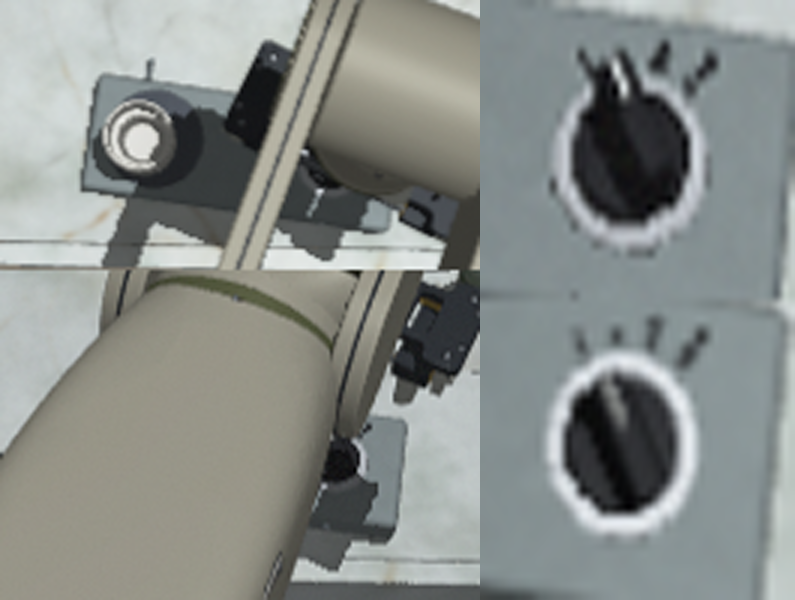

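Run:
```python
from h import *
for n,(u0,v0) in(('top',(350,244)),('scene',(351,233))):
    c=dict(np.load(n+'.npz'));I=cv2.imread(f'pics/{n}0.png');g=I.max(2).astype(int)
    # white ring: bright pixels between 10..16 px of dial
    v,u=np.mgrid[0:400,0:640];r=np.hypot(u-u0,v-v0)
    m=(r<16)&(g>190); 
    k,lab,st,ce=cv2.connectedComponentsWithStats(m.astype(np.uint8),connectivity=8)
    i=1+st[1:,4].argmax(); pts_=np.argwhere(lab==i)[:,::-1].astype(np.float32)
    hull=cv2.convexHull(pts_); el=cv2.fitEllipse(hull); cen=ray(c,*el[0],.045)
    W=np.array([ray(c,*p[0],.045)[:2] for p in hull])
    print(n,'ring centre',cen[:2].round(4),'ext',np.ptp(W,axis=0).round(4))
    # line
    rr=np.hypot(u-el[0][0],v-el[0][1]); f=g.copy()
    q=np.argwhere((rr<9.5)&(g>75)&(lab!=i)&(v<el[0][1]+3 if n=='top' else v<el[0][1]-1))
    print(np.c_[q,g[q[:,0],q[:,1]]].tolist())
    L=np.array([ray(c,b,a,.077)[:2] for a,b in q]);w=g[q[:,0],q[:,1]]
    mu=np.average(L,axis=0,weights=w);ev,E=np.linalg.eigh(np.cov(L.T,aweights=w));d=E[:,1]*np.sign(E[0,1])
    print('line yaw',np.degrees(np.arctan2(d[1],d[0])).round(1),'from centre',np.degrees(np.arctan2(*(mu-cen[:2])[::-1])).round(1),'r',np.hypot(*(mu-cen[:2])).round(4), ev)
    t=[ray(c,*p,.042)[:2] for p in ([(344.2,230.5),(360,229)] if n=='top' else [])]
    for p in t: print('mark yaw',np.degrees(np.arctan2(*(p-cen[:2])[::-1])).round(1))
```

```text
top ring centre [ 0.5212 -0.1313] ext [0.0561 0.0559]
[[236, 347, 168], [236, 348, 156], [236, 349, 117], [236, 350, 150], [236, 351, 165], [236, 352, 178], [237, 346, 116], [237, 347, 99], [237, 348, 114], [237, 351, 76], [237, 352, 92], [237, 353, 121], [237, 354, 168], [238, 344, 138], [238, 345, 110], [238, 347, 85], [238, 348, 131], [238, 349, 113], [238, 354, 83], [238, 355, 133], [239, 343, 115], [239, 348, 102], [239, 349, 115], [239, 356, 140], [240, 342, 190], [240, 348, 86], [240, 349, 126], [240, 350, 100], [240, 356, 79], [240, 357, 172], [241, 342, 189], [241, 349, 101], [241, 350, 111], [241, 357, 113], [242, 342, 110], [242, 350, 94], [242, 357, 95], [242, 358, 184], [243, 358, 164], [244, 358, 156], [245, 341, 190], [245, 358, 158], [246, 341, 190], [246, 358, 166], [247, 357, 87], [247, 358, 177]]
line yaw 80.8 from centre 6.9 r 0.0095 [7.85954187e-05 2.39721329e-04]
mark yaw 22.3
mark yaw -32.9
scene ring centre [ 0.5175 -0.1314] ext [0.042  0.0325]
[[225, 350, 219], [225, 351, 81], [225, 353, 129], [225, 354, 165], [225, 355, 168], [226, 350, 110], [226, 356, 125], [226, 357, 188], [227, 357, 125], [227, 358, 189], [228, 358, 125], [229, 359, 173], [230, 359, 88]]
line yaw 66.9 from centre -41.2 r 0.0099 [7.83327223e-06 8.60099658e-05]
```

```bash
python3 -m creep '[[[0,0,0,-0.6,0,-4,0],[0,0,0,0,0,-8.5,0],[0,0,0,0,0,-8.5,0],[0,0,0,0,0,-8.5,0],[0,0,0,0,0,-8.5,0],[0,0,0,0,0,-8.5,0],[0,0,0,0,0,-4.5,0],[0,0,0,0,0,0,0]]]'
python3 - <<'E'
from h import *
go([.519,-.130,.11],116)
E
```

```text
t: 14.05
tool_pos: [0.5208, -0.118, 0.2427]
orientation: [-0.933, -1.553, 1.551]
force: [-0.6, -0.2, 0.6]
opening: 0.0933
t 14.05 pos [ 0.5208 -0.118   0.2427] yaw 117.6 ydown [-0.006  0.005 -1.   ] F [-0.6 -0.2  0.6] open 0.0933
tool cm [-1.08 13.27  0.68]
turn wy 1.6
level turn deg [-0.17  0.    0.42]
```

```bash
python3 -m creep '[[[0,-1,1,0.6,-0.2,1.2,0.4],[0,0,2.5,0,0,0,0],[0,0,3,0,0,0,0],[0,0,3,0,0,0,0],[0,0,2,0,0,0,0],[0,0,0.5,0,0,0,0],[0,0,0,0,0,0,0],[0,0,0,0,0,0,0]]]'
python3 - <<'E'
from h import *
go([.519,-.130,.066],116)
E
```

```text
t: 14.85
tool_pos: [0.5206, -0.1305, 0.1168]
orientation: [-0.972, -1.527, 1.528]
force: [-0.3, 0.5, 0.4]
opening: 0.093
t 14.85 pos [ 0.5206 -0.1305  0.1168] yaw 115.3 ydown [ 0.004 -0.002 -1.   ] F [-0.3  0.5  0.4] open 0.093
tool cm [0.13 5.08 0.13]
turn wy -0.7
level turn deg [ 0.14  0.   -0.22]
```

```bash
python3 -m creep '[[[0,0.1,1,0.1,0,-0.5,0],[0,0,1.5,0,0,0,0],[0,0,1.2,0,0,0,0],[0,0,0.8,0,0,0,0],[0,0,0.3,0,0,0,0],[0,0,0,0,0,0,0],[0,0,0,0,0,0,0],[0,0,0,0,0,0,0]]]'
python3 - <<'E'
from h import *
go([.519,-.130,.066],116)
E
```

```text
t: 15.65
tool_pos: [0.5215, -0.1309, 0.0676]
orientation: [-0.972, -1.536, 1.534]
force: [-0.2, -0.3, 1.3]
opening: 0.0931
t 15.65 pos [ 0.5215 -0.1309  0.0676] yaw 115.8 ydown [ 0.009 -0.004 -1.   ] F [-0.2 -0.3  1.3] open 0.0931
tool cm [0.19 0.16 0.19]
turn wy -0.2
level turn deg [ 0.34 -0.   -0.44]
```

```bash
python3 -m creep '[[[0,0.2,0,0.2,0.3,0,-0.4],[0.5,0,0,0,0,0,0],[0.9,0,0,0,0,0,0],[0.9,0,0,0,0,0,0],[0.9,0,0,0,0,0,0],[0.9,0,0,0,0,0,0],[0.9,0,0,0,0,0,0],[0.9,0,0,0,0,0,0]]]' 20
python3 -m creep '[[[0.9,0,0,0,0,0,0],[0.9,0,0,0,0,0,0],[0.9,0,0,0,0,0,0],[0.9,0,0,0,0,0,0],[0.9,0,0,0,0,0,0],[0.9,0,0,0,0,0,0],[0.9,0,0,0,0,0,0],[0.9,0,0,0,0,0,0]]]' 30
python3 - <<'E'
from h import *
go([.519,-.130,.066],116)
E
```

```text
t: 16.45
tool_pos: [0.5197, -0.1303, 0.0692]
orientation: [-0.965, -1.534, 1.532]
force: [-0.2, 0.6, 0.1]
opening: 0.0412
t: 17.25
tool_pos: [0.52, -0.1313, 0.0692]
orientation: [-0.967, -1.533, 1.533]
force: [0.0, -1.3, -0.5]
opening: 0.0139
t 17.25 pos [ 0.52   -0.1313  0.0692] yaw 115.7 ydown [ 0.004 -0.002 -1.   ] F [ 0.  -1.3 -0.5] open 0.0139
tool cm [0.16 0.32 0.04]
turn wy -0.3
level turn deg [ 0.12 -0.   -0.21]
```

```bash
python3 -m creep '[[[0.9,0,0,0,0,4,0],[0.9,0,0,0,0,5,0],[0.9,0,0,0,0,5,0],[0.9,0,0,0,0,5,0],[0.9,0,0,0,0,5,0],[0.9,0,0,0,0,5,0],[0.9,0,0,0,0,5,0],[0.9,0,0,0,0,2,0]]]'
python3 - <<'E'
from h import *
go([.520,-.131,.0685],44.7)
print(readout.read_state()['wrist_torque'])
E
```

```text
t: 18.05
tool_pos: [0.5199, -0.13, 0.0692]
orientation: [-1.301, -1.06, 1.057]
force: [0.8, -0.6, -0.8]
opening: 0.0133
t 18.05 pos [ 0.5199 -0.13    0.0692] yaw 78.4 ydown [ 0.003 -0.001 -1.   ] F [ 0.8 -0.6 -0.8] open 0.0133
tool cm [-0.09  0.07 -0.03]
turn wy 33.7
level turn deg [ 0.18  0.   -0.01]
[-0.06180073 -0.10449228  0.0236878 ]
```

```bash
python3 -m creep '[[[0.9,-0.1,0,0,0,5,0],[0.9,0,0,0,0,5,0],[0.9,0,0,0,0,5,0],[0.9,0,0,0,0,5,0],[0.9,0,0,0,0,5,0],[0.9,0,0,0,0,5,0],[0.9,0,0,0,0,2,0],[0.9,0,0,0,0,0,0]]]'
python3 - <<'E'
from h import *
go([.520,-.131,.0685],44.7)
print(readout.read_state()['wrist_torque'])
for n in('top','scene'): cam(n,n+'3')
a=cv2.imread('pics/top3.png')[190:280,240:400];b=cv2.imread('pics/scene3.png')[170:280,240:400]
cv2.imwrite('pics/cmb3.png',cv2.resize(np.vstack([a,b]),(480,600),interpolation=cv2.INTER_CUBIC))
c=dict(np.load('top.npz'));X=pts(c).reshape(-1,3)
m=(np.hypot(*(X[:,:2]-[.534,.042]).T)<.05)&(X[:,2]>.146)&(X[:,2]<.166)
print(cv2.minEnclosingCircle(X[m][:,:2].astype(np.float32)),np.percentile(X[m][:,2],[5,50,95]))
E
```

```text
t: 18.85
tool_pos: [0.5205, -0.1291, 0.0692]
orientation: [-1.483, -0.619, 0.611]
force: [-0.1, 0.4, -0.0]
opening: 0.014
t 18.85 pos [ 0.5205 -0.1291  0.0692] yaw 45.1 ydown [ 0.005  0.001 -1.   ] F [-0.1  0.4 -0. ] open 0.014
tool cm [-0.17  0.07 -0.1 ]
turn wy 0.4
level turn deg [ 0.13 -0.    0.23]
[-0.21662214  0.01130156  0.17986766]
((0.5349118113517761, 0.040748097002506256), 0.030027734115719795) [0.15003508 0.15633714 0.15970692]
```

View pics/cmb3.png

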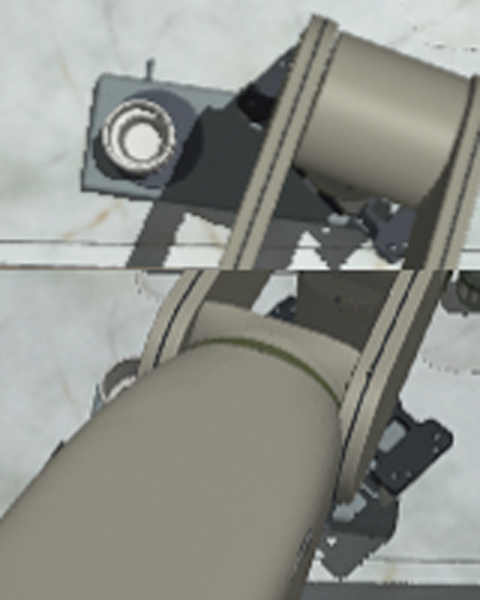

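```bash
python3 -m creep '[[[0.9,0,0,0,0,0,0],[0.9,0,0,0,0,0,0],[0.9,0,0,0,0,0,0],[0.9,0,0,0,0,0,0],[0.9,0,0,0,0,0,0],[0.9,0,0,0,0,0,0],[0.9,0,0,0,0,0,0],[0.9,0,0,0,0,0,0]]]'
python3 - <<'E'
from h import *
for i in range(4):
    go([.520,-.131,.0685],44.7); print(readout.read_state()['wrist_torque']); optics.read_camera('top')
E
```

```text
t: 19.75
tool_pos: [0.5204, -0.1291, 0.0692]
orientation: [-1.481, -0.622, 0.615]
force: [0.4, -0.4, -0.8]
opening: 0.0138
t 19.75 pos [ 0.5204 -0.1291  0.0692] yaw 45.3 ydown [ 0.004  0.001 -1.   ] F [ 0.4 -0.4 -0.8] open 0.0138
tool cm [-0.17  0.07 -0.11]
turn wy 0.6
level turn deg [ 0.13 -0.    0.23]
[-0.20663004  0.03135148  0.14726471]
t 19.8 pos [ 0.5205 -0.1291  0.0692] yaw 45.3 ydown [ 0.005  0.001 -1.   ] F [ 0.5 -0.1  0.1] open 0.0138
tool cm [-0.17  0.07 -0.1 ]
turn wy 0.6
level turn deg [0.13 0.   0.24]
[-0.17504113 -0.02239726  0.09374608]
t 19.85 pos [ 0.5204 -0.1291  0.0692] yaw 45.3 ydown [ 0.004  0.001 -1.   ] F [ 0.6 -1.7 -0.1] open 0.0141
tool cm [-0.17  0.07 -0.11]
turn wy 0.6
level turn deg [ 0.13 -0.    0.23]
[-0.15525536 -0.00642403  0.12689197]
t 19.9 pos [ 0.5205 -0.1291  0.0693] yaw 45.3 ydown [ 0.005  0.001 -1.   ] F [ 0.3 -0.8 -0.7] open 0.0137
tool cm [-0.17  0.07 -0.1 ]
turn wy 0.6
level turn deg [ 0.13 -0.    0.23]
[-0.14706412 -0.04119627  0.09625777]
```

```bash
python3 -c "
from plant import robot
print(robot.close_job())"
```

```text
the job is handed in; nothing more can be done
None
```

I nested the loose cup in its twin on the plate, turned the dial clockwise to about the third click, and handed the job in at about 20 s while still holding it there. No verdict was reported.

- **Cup:** I lowered it until the tool met a 7.7 N reaction, eased off, then opened the fingers. The upper rim's median height measured 0.156 m, which is what a fully seated cup should show. The axes were within about 1 mm by the top camera, compared with where the lower cup stood before nesting. The cups had not moved when I checked again after turning the dial.
- **Dial:** The tool turned 70.4° from the gripped start, so the dial should be at about 1.23 rad (needed: over 1.06). The bar stayed gripped at 14 mm. The last torque readings were 0.09 to 0.15 N m, which fits the spring at the third click.
- **Not confirmed:**
  - The arm hid the dial from both cameras at the end, so its angle comes from the tool's turn and torque, not from seeing the pointer.
  - The scene camera could not see the nested cups clearly, so their final check rests on the top camera alone.
  - I did not re-measure the bystanders. The arm passed well clear of the glass and the salt, and none of the force readings suggested a collision.
- **Disagreement:** The two cameras differed by 2 to 4 mm on absolute cup positions, but agreed to under 1 mm on the distance between the cups. I used that distance for the placing.

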